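# Clear the ways and wind the soldering board to its index

## Task

The wooden ring clamp has been left lying across the ways of the bench slide: lift it off first and lay it flat, right way up, on the cork mat beside the doming block that sits there. Then crank the steel handwheel clockwise, taking fresh grips as you need, until the pointer on the side of the carriage that carries the soldering board lines up with the pointer of the index clip, and let go. Move the carriage only with the handwheel, never let it run into the ring clamp, and leave the other things on the bench where they are.

Things in the scene. Friction and masses are not known exactly. Their poses are not given: they have to be found in the camera images.
- slide: Fixed grey bench slide, 115 mm wide, 340 long. Origin on the bench (z = 0); bed spans its x -57 to 57 mm, y -150 to 190. Two steel ways (at x = -35 and 35, 14 mm wide) run along y from -150 to 100, tops at z = 30; bed floor between them at z = 12. Gearbox (90 x 85 mm, top z = 52) at y = 148, under the handwheel. A 12 mm high steel scale strip lies along its +x side.
- carriage: Aluminium carriage 100 x 100 mm on the ways, a pale soldering board on it, top at z = 56 mm. Origin at bench height below its centre; axes parallel to the slide's. Cranked clockwise, it travels along the slide's -y, away from the handwheel, 12 mm per rad. Starts 10 to 20 mm on the wheel's side of the slide's origin.
- carriage_pointer (a point): Outer end of the dark steel pointer (5 mm wide, 14 mm long) that sticks out of the middle of the carriage's +x side; 66 mm from the carriage's centre line, 47 mm above the bench.
- index_tip (a point): Tip, nearest the carriage, of the steel pointer (5 mm wide) on the index clip, a small dark block with a brass screw on the scale strip on the slide's +x side (fixed; its place along the strip varies). Axes parallel to the slide's: the carriage pointer must come to the same y along the slide; the tips then face each other over a 3 mm gap, 47 mm above the bench.
- handwheel (a joint): Wheel angle, rad, growing clockwise seen from above; the carriage moves 12 mm along the slide's -y per rad. Starts between 0 and 0.5; needs turning 2.4 to 4.7 rad further. Stiff, about 0.25 N m (4 N at the rim); stays where it is left. At 0, one of its three spokes points along the slide's +y, the others 120 degrees either side.
- wheel_center (a point): Centre of the level steel handwheel, mid-height of its rim: at y = 150 mm on the slide, 100 mm above the bench. Rim: a round bar 14 mm thick on a circle of radius 62 mm (138 mm overall). Hub radius 14 mm, top 10 mm above the rim's mid-plane; three round spokes 10 mm thick. 40 mm free height under the rim. No crank knob: take the rim or a spoke from above.
- ring_clamp: Wooden jeweller's ring clamp, a flat bar 140 mm (its x) by 28 mm (its y) by 22 mm high with a steel band round the middle and dark leather jaw tips at +x, 140 g. Origin: centre of its underside. It starts lying across the ways (z = 30 mm).
- mat: Cork mat 200 mm (its x) by 170 mm (its y), 6 mm thick, fixed. Origin: centre of its underside on the bench. The ring clamp belongs on it, lengthwise along its x, about 30 mm to the +y side of its centre, where it is clear.
- doming_block: Bystander: steel cube 40 mm with round dimples, on the mat about 58 mm to the -y side of its centre. Origin: centre of its underside.
- flux_pot: Bystander: black pot with a red rim, diameter 56 mm, 84 mm high, with a brush standing in it (150 mm in all). Origin: centre of its underside.
- torch: Bystander: brass hand torch lying down, 150 mm long along its x, 28 mm thick. Origin: under its middle.
- tweezers: Bystander: steel tweezers lying along their x, 150 mm. Origin: under their middle.
- jar: Bystander: amber jar, diameter 60 mm, 85 mm high. Origin: centre of its underside.
- file: Bystander: file with a wooden handle lying along its x, 200 mm. Origin: under its middle.
- bowl: Bystander: copper bowl, diameter 90 mm, 40 mm high. Origin: centre of its underside.

How it is judged:
On the way, in this order (a step that is already met when the one before it is completed fails the run):
1. the ring clamp lies flat on the cork mat, released (x of ring_clamp in the frame of mat between -0.06 and 0.06 m and y of ring_clamp in the frame of mat between -0.085 and 0.085 m and height (world z) of ring_clamp below 0.01 m and angle between ring_clamp's own z axis and vertical below 0.15 rad and linear speed of ring_clamp below 0.02 m/s and contact force between the fingers and ring_clamp below 0.1 N), for 0.2 s.
2. the carriage's pointer is lined up with the index pointer (y of carriage_pointer in the frame of index_tip between -0.003 and 0.003 m and velocity of joint handwheel between -0.05 and 0.05 rad/s), for 0.2 s.
At the end, for the whole second after the job is handed in: The ring clamp lies flat, right way up and released on the cork mat (its centre within 60 mm of the mat's centre lengthwise and over the mat crosswise, resting on the cork), and the carriage's pointer is within 3 mm of the index pointer along the slide, wheel at rest (all of step 1 and all of step 2); the robot touches nothing.
It fails at once if the carriage runs into the ring clamp (contact force between carriage and ring_clamp above 1 N).
It fails at once if the robot pushes the carriage directly (contact force between any of the fingers, the arm and carriage above 4 N).
It fails at once if a bystander is moved more than 30 mm (distance of any of doming_block, flux_pot, torch, tweezers, jar, file, bowl from where it was at the start of the episode above 0.03 m).
It also fails if it takes over 72 s, if anything falls off the work surface, if the arm or the gripper's body presses on something with over 40 N, if the wrist force passes 120 N, or if a joint passes its speed limit or range.

## Robot

A 6-joint arm with a two-finger parallel gripper is mounted at the origin on the work surface. World frame = base frame: x ahead of the robot, y to its left, z up, the work surface at z = 0. Lengths are in m, angles in rad, forces in N, time in s.
With the tool pointing down it reaches from about 0.3 to 0.825 m from the base axis. Payload 5.4 kg.
Tool frame: the origin (TCP) lies at the very end of the fingers, on their centre line; the grasp point (between the pads) lies 19 mm behind it; z points along the fingers, x is the direction in which the jaws open and shut, and the axes are right-handed (so a half turn about z gives the same grasp; the last joint's range is limited). The gripper opens to 92 mm and grips with 3 to 60 N. Pads are 20 mm wide; open, the fingers measure 128 mm over their backs; the gripper's body (75 mm by 189 mm) begins 69 mm behind the grasp point.
Start: joints at [1.084, 0.158, 1.597, -0, 1.386, -0.21], TCP at [0.157, 0.553, 0.215] pointing down, gripper open.
Joint ranges: [-2.91, 2.91], [-0.94, 2.29], [0.18, 2.7], [-1.29, 4.43], [0.17, 2.64], [-3, 3]. Speed limits (rad/s): [2.57, 2.57, 3.14, 3.14, 3.14, 3.14].

## Interface

Orientations are given as a rotation vector (axis times angle).
In Python, from workcell import bot gives the robot as it stands. Calls block until the motion is done:
- bot.goto(position, orientation): joint-space move of the TCP to a pose.
- bot.line_to(position, rot=None, max_speed=0.15): straight line of the TCP; rot=None keeps the orientation; max_speed is the mean speed in m/s.
- bot.set_joints(angles): joint-space move.
- bot.set_gripper(opening, newtons=None): opening from 0.0 (shut) to 1.0 (fully open); newtons is the grip in N (None keeps the last); returns when the fingers have stopped.
- bot.hold(seconds).
- bot.inverse_kinematics(position, orientation): joint angles nearest the present ones, or None.
- bot.read_camera(name): name is "scene" or "side" or "wrist"; returns a dict with "pixels" (384x512x3 uint8, blue, green, red), "fx", "fy", "cx", "cy" (pixels), "R" (3x3) and "t" (3): a world point X has camera coordinates R X + t. Camera axes: x right, y down, z forward; pixel columns grow to the right and rows downward; lengths in m; the calibration is good to about 2 mm. A picture is of the moment at which its call begins. There is no depth.
A pose or a line that the arm cannot do raises bot.MotionError and nothing moves.
- bot.job_done(): hands the job in, once; it reports no verdict.
Readings, each from a call of its own:
- bot.current_clock(): time.
- bot.current_joints(): joint angles.
- bot.current_joint_vel(): joint speeds.
- bot.current_effort(): joint torques, N m.
- bot.current_ee_pos(): TCP position.
- bot.current_tool_rot(): TCP orientation.
- bot.current_contact_force(): force on the tool from outside, world axes, zero at the start.
- bot.current_ft_torque(): the same for the moment, N m.
- bot.current_opening(): opening from 0.0 (shut) to 1.0 (fully open).
Only numpy, scipy, OpenCV 4.12 (cv2) and the standard library are available. Lean on these libraries where they do the work, as an engineer would, in place of code of your own. Each camera call takes 0.05 s, during which the arm holds its last target.

## Working session

There is one attempt and no reset: what is moved stays moved. The work goes in short steps, each a Python script; the robot and the scene stay as the last script left them, time stands still between calls to the robot, and variables do not carry over. Pictures are saved under pics/ and viewed, and the job is handed in when it is done.

```bash
mkdir -p pics; ls; python3 - <<'E'
from workcell import bot
import cv2,numpy as np
for n in ["scene","side","wrist"]:
    c=bot.read_camera(n); cv2.imwrite(f"pics/{n}0.png",c["pixels"])
    np.savez(f"pics/{n}0.npz",**c)
    print(n,c["fx"],c["cx"],c["cy"],(-c["R"].T@c["t"]).round(3),c["R"].round(3).tolist())
print(bot.current_clock(),bot.current_ee_pos(),bot.current_tool_rot())
E
```

```text
pics
scene 499.46647258950577 256.0016428598812 193.34021251101956 [1.16  0.837 0.996] [[-0.815, 0.579, 0.022], [0.378, 0.559, -0.738], [-0.44, -0.593, -0.674]]
side 362.20985940963504 255.9322885465767 192.7011888856509 [-0.041 -0.498  0.708] [[0.681, -0.732, -0.013], [-0.448, -0.403, -0.798], [0.578, 0.55, -0.603]]
wrist 317.39472199507566 252.5343257878342 187.92689172342497 [0.092 0.571 0.383] [[0.272, 0.962, -0.001], [0.934, -0.264, 0.242], [0.232, -0.066, -0.97]]
0.15 [0.15691629 0.55267642 0.21386954] [ 2.50619711e+00  1.89335765e+00 -2.03236235e-03]
```

View pics/scene0.png

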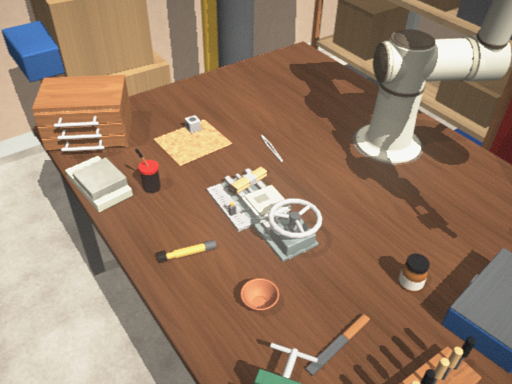

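View pics/side0.png

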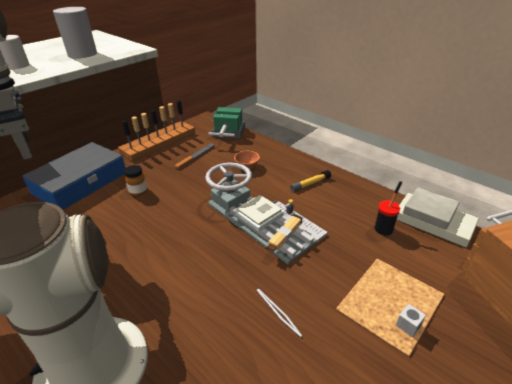

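View pics/wrist0.png

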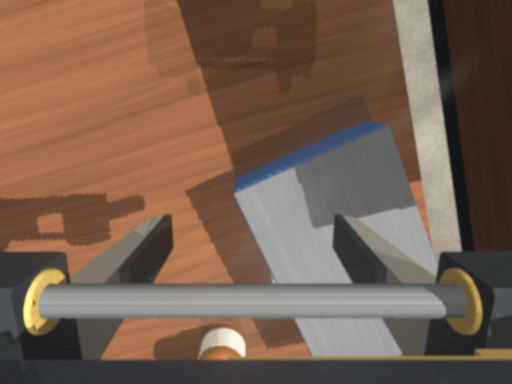

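The scene view shows the wheel near (295,218), the clamp near (250,180), the mat near (193,141) and the doming block near (193,123). I'll zoom in on both views.

```bash
cat > h.py <<'E'
import numpy as np,cv2
def load(n): return dict(np.load(f"pics/{n}.npz"))
def ray(c,uv):
    d=c["R"].T@np.array([(uv[0]-c["cx"])/c["fx"],(uv[1]-c["cy"])/c["fy"],1.]); o=-c["R"].T@c["t"]; return o,d
def onz(c,uv,z):
    o,d=ray(c,uv); return o+d*(z-o[2])/d[2]
def proj(c,X):
    p=c["R"]@np.asarray(X,float)+c["t"]; return np.array([c["fx"]*p[0]/p[2]+c["cx"],c["fy"]*p[1]/p[2]+c["cy"]])
def tri(cs,uvs):
    A=np.zeros((3,3));b=np.zeros(3)
    for c,u in zip(cs,uvs):
        o,d=ray(c,u);d/=np.linalg.norm(d);M=np.eye(3)-np.outer(d,d);A+=M;b+=M@o
    return np.linalg.solve(A,b)
def grab(bot,n,tag):
    c=bot.read_camera(n);np.savez(f"pics/{tag}.npz",**c);cv2.imwrite(f"pics/{tag}.png",c["pixels"]);return c
E
python3 - <<'E'
from h import *
s=load("scene0");d=load("side0")
cv2.imwrite("pics/sc.png",cv2.resize(s["pixels"][110:270,140:340],(800,640)[:2],interpolation=cv2.INTER_CUBIC)[:600])
cv2.imwrite("pics/sd.png",cv2.resize(d["pixels"][150:270,190:350],(800,600),interpolation=cv2.INTER_CUBIC))
print("mat",[onz(s,u,.006).round(3) for u in [(155,141),(193,140),(231,142)]],"wheel",onz(s,(295,218),.1),onz(d,(229,177),.1))
print("clamp",onz(s,(250,180),.052),onz(d,(286,232),.052))
E
```

```text
mat [array([ 0.642, -0.429,  0.006]), array([ 0.536, -0.365,  0.006]), array([ 0.437, -0.286,  0.006])] wheel [0.54775969 0.17908044 0.1       ] [0.54529183 0.16814548 0.1       ]
clamp [ 0.52595761 -0.05005593  0.052     ] [ 0.51592664 -0.07499179  0.052     ]
```

View pics/sc.png

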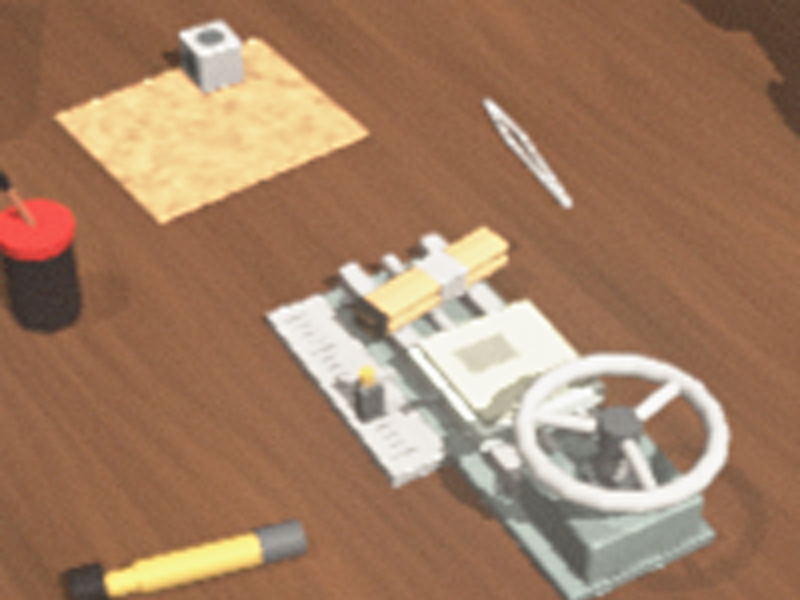

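View pics/sd.png

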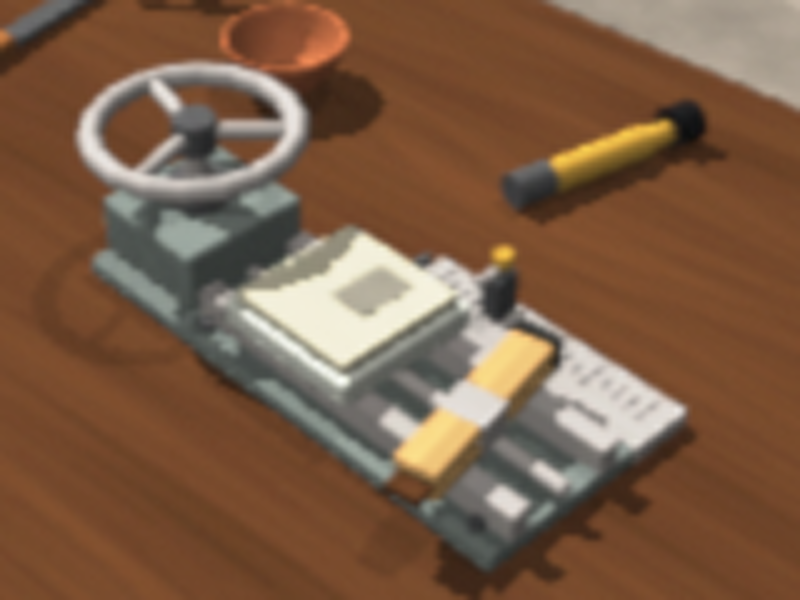

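```bash
python3 - <<'E'
from workcell import bot
from h import *
a=np.pi/np.sqrt(2)
bot.goto([.43,-.05,.36],[a,a,0])
c=grab(bot,"wrist","w1"); print(bot.current_clock(),bot.current_joints(),bot.current_ee_pos())
E
```

```text
2.6083 [-3.95287269e-01 -2.75956736e-01  1.73049456e+00  1.68101579e-04
  1.68739026e+00 -1.96700997e+00] [ 0.43005778 -0.0494644   0.35984565]
```

View pics/w1.png

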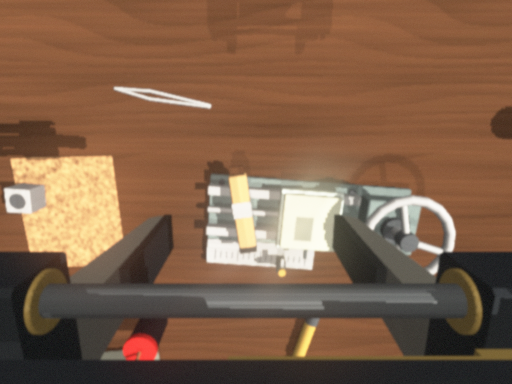

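The wrist view shows the clamp at (240,210) and the wheel centre at (405,240), partly hidden by the fingers. I'll shift outward for a clear view.

```bash
python3 - <<'E'
from workcell import bot
from h import *
a=np.pi/np.sqrt(2)
bot.goto([.57,-.05,.34],[a,a,0])
c=grab(bot,"wrist","w2"); print(bot.current_clock(),bot.current_joints(),bot.current_ee_pos())
cv2.imwrite("pics/w2b.png",cv2.resize(c["pixels"][60:260],(1024,400)[:2],interpolation=cv2.INTER_CUBIC)[:, 200:1000])
E
```

```text
3.2833 [-2.98528106e-01  9.80104746e-02  1.41779147e+00 -2.23466721e-04
  1.62559951e+00 -1.86967574e+00] [ 0.56927634 -0.04980679  0.34065643]
```

View pics/w2.png

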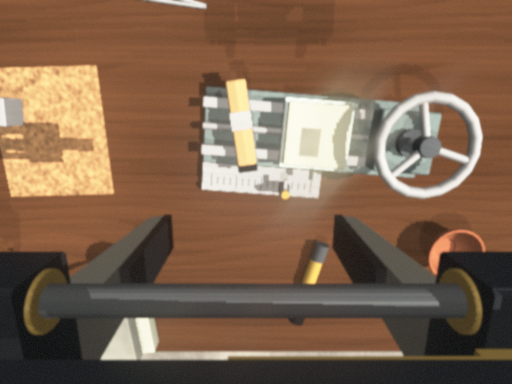

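The view is clear: wheel at (428,145), clamp from (236,82) to (247,168), index screw at (285,195), mat at left. Now zoom and extract.

```bash
python3 - <<'E'
from h import *
c=load("w2");im=c["pixels"]
def z(x0,x1,y0,y1,k,n):
    cv2.imwrite(n,cv2.resize(im[y0:y1,x0:x1],None,fx=k,fy=k,interpolation=cv2.INTER_CUBIC))
z(195,350,75,205,5,"pics/z1.png"); z(360,490,85,205,5,"pics/z2.png")
hsv=cv2.cvtColor(im,cv2.COLOR_BGR2HSV)
def cc(m,lo):
    n,l,s,ce=cv2.connectedComponentsWithStats(m.astype(np.uint8)*255)
    return [(s[i].tolist(),(l==i)) for i in range(1,n) if s[i,4]>lo]
# clamp wood
m=cv2.inRange(hsv,(12,90,150),(28,255,255))>0
for st,mm in cc(m,60): print(st)
cv2.imwrite("pics/m.png",m.astype(np.uint8)*255)
# wheel: bright low sat
g=((hsv[...,1]<40)&(hsv[...,2]>150)); 
for st,mm in cc(g,150): print("g",st)
E
```

```text
[0, 64, 116, 134, 12983]
[226, 78, 22, 34, 336]
[233, 132, 23, 35, 278]
[280, 191, 11, 10, 80]
[280, 200, 42, 18, 282]
[305, 262, 18, 22, 263]
g [150, 0, 56, 9, 262]
g [201, 90, 166, 108, 10561]
g [377, 91, 106, 107, 4154]
g [0, 98, 23, 28, 580]
g [413, 158, 19, 16, 201]
g [101, 318, 169, 42, 2214]
```

View pics/z1.png

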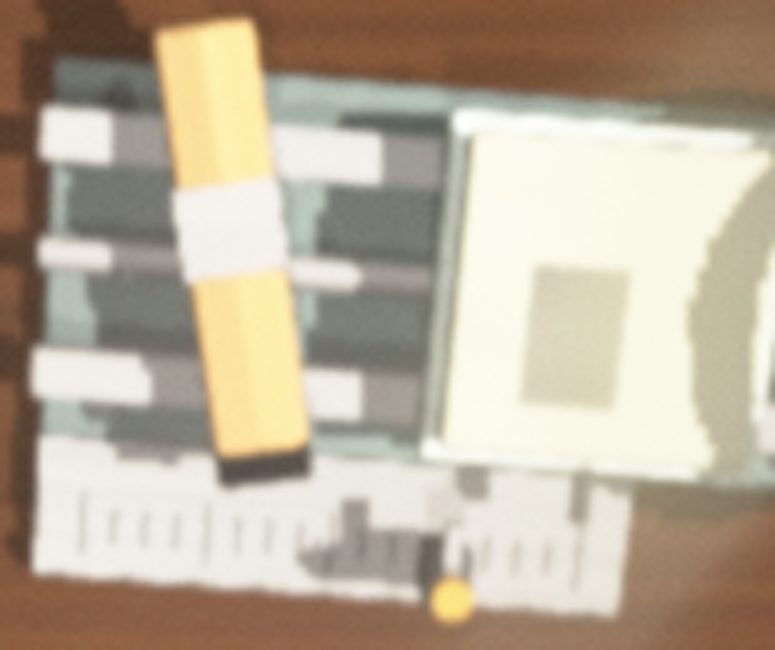

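View pics/z2.png

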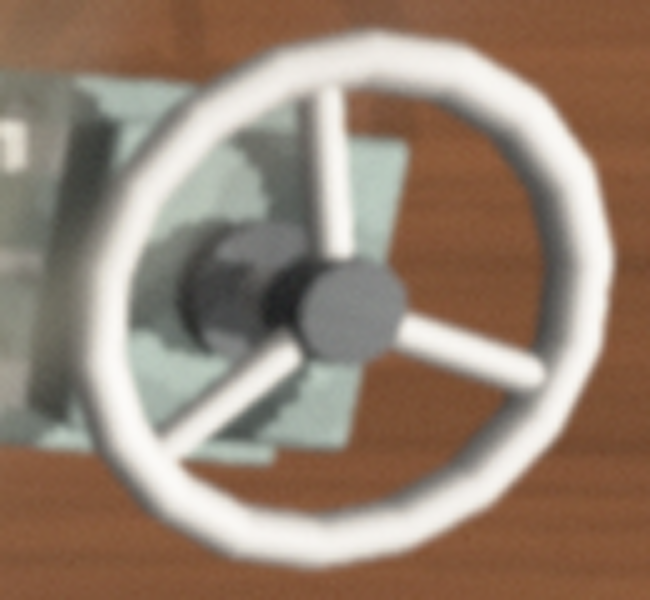

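View pics/m.png

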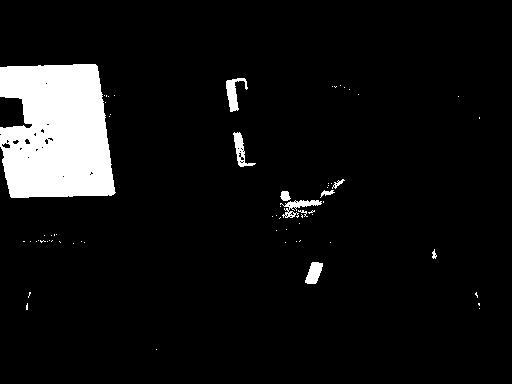

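```bash
python3 - <<'E'
from h import *
c=load("w2");im=c["pixels"]
Z=lambda X,Y,z:onz(c,(195+(X-2)/5,75+(Y-2)/5),z)
W=lambda X,Y,z:onz(c,(360+(X-2)/5,85+(Y-2)/5),z)
n,f=Z(206,24,.052),Z(265,478,.052); print("clamp",n,f,(n+f)/2,np.linalg.norm(f-n),"ang",np.arctan2(*(f-n)[[1,0]]))
print("band",Z(230,232,.052),"w",np.linalg.norm(Z(175,190,.052)-Z(285,185,.052)))
a,b=Z(35,575,.012),Z(618,613,.012); print("strip",a,b,"slide y dir",np.arctan2(*(b-a)[[1,0]]),np.linalg.norm(b-a))
p,q=Z(455,135,.056),Z(442,440,.056); print("board edge",p,q,np.arctan2(*(q-p)[[1,0]]),np.linalg.norm(q-p))
print("bed corner",Z(55,58,.012),Z(660,105,.012),"way ends",Z(40,130,.03),Z(32,373,.03))
print("screw",Z(452,600,.05))
hsv=cv2.cvtColor(im,cv2.COLOR_BGR2HSV)
g=((hsv[...,1]<40)&(hsv[...,2]>150)).astype(np.uint8)
_,l,s,_=cv2.connectedComponentsWithStats(g)
i=[k for k in range(len(s)) if abs(s[k,0]-377)<2 and s[k,4]<6000][0]
pts=cv2.findContours((l==i).astype(np.uint8),cv2.RETR_EXTERNAL,cv2.CHAIN_APPROX_NONE)[0][0][:,0]
P=np.array([onz(c,u,.1)[:2] for u in cv2.convexHull(pts)[:,0].astype(float)])
from scipy.optimize import least_squares
r=least_squares(lambda v:np.hypot(*(P-v[:2]).T)-v[2],[.55,.17,.07]); print("wheel",r.x,np.abs(r.fun).max())
h=W(353,310,.11);print("hub",h)
for e in [(325,95),(545,378),(170,452)]:
    t=W(*e,.1); print("spoke",t,np.degrees(np.arctan2(*(t[:2]-r.x[:2])[::-1])), np.hypot(*(t[:2]-r.x[:2])))
# mat
m=(cv2.inRange(hsv,(12,90,150),(28,255,255))>0).astype(np.uint8);m[:,125:]=0
for u in [(97,65),(114,194),(10,196),]: print("mat",onz(c,u,.006))
w=load("w1")
for u in [(12,157),(113,156),(123,238),(23,200)]: print("matw1",onz(w,u,.006))
E
python3 - <<'E'
import sys; sys.path.insert(0,'.')
from h import *
import os; os.chdir('.')
w=load("w1")["pixels"][140:300,0:140]
cv2.imwrite("pics/z3.png",cv2.resize(w,None,fx=3.7,fy=3.7,interpolation=cv2.INTER_CUBIC))
E
```

```text
clamp [ 0.46267473 -0.07277011  0.052     ] [ 0.58893275 -0.05680532  0.052     ] [ 0.52580374 -0.06478772  0.052     ] 0.12726336544931138 ang 0.12577824155810638
band [ 0.51840518 -0.06657872  0.052     ] w 0.030878247556152424
strip [ 0.62855513 -0.13179088  0.012     ] [0.64092383 0.05740566 0.012     ] slide y dir 1.5055143402877869 0.18960041145845627
board edge [ 0.49193074 -0.00420972  0.056     ] [ 0.57691719 -0.00563514  0.056     ] -0.016770731447361464 0.08499840600847257
bed corner [ 0.46899214 -0.12000596  0.012     ] [0.48207887 0.06177761 0.012     ] way ends [ 0.49022053 -0.12251657  0.03      ] [ 0.56102507 -0.12745437  0.03      ]
screw [ 0.62637342 -0.00081429  0.05      ]
wheel [0.54814654 0.17705911 0.06769056] 0.0011736294830246574
hub [0.5472994  0.17353323 0.11      ]
spoke [0.49492571 0.16479846 0.1       ] -167.02692990859185 0.0546148341602512
spoke [0.5659858  0.23156995 0.1       ] 71.87875911041847 0.057355648361139544
spoke [0.58583662 0.13605424 0.1       ] -47.41199099861946 0.05569508534901043
mat [ 0.43881827 -0.28165606  0.006     ]
mat [ 0.63782624 -0.27680203  0.006     ]
mat [ 0.64157715 -0.44798982  0.006     ]
matw1 [ 0.4410702  -0.44807128  0.006     ]
matw1 [ 0.43903717 -0.28055105  0.006     ]
matw1 [ 0.58481019 -0.27804478  0.006     ]
matw1 [ 0.51522947 -0.4426535   0.006     ]
```

View pics/z3.png

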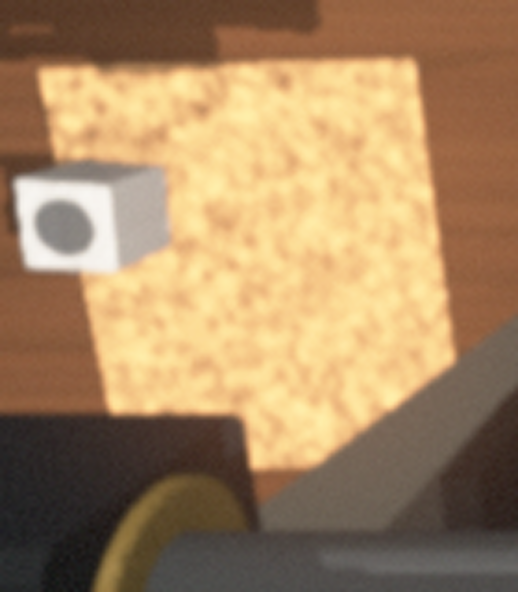

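Slide yaw is about -0.068 rad. The bed corner predicted from the wheel centre agrees within about 2 mm, and the mat measures 200 x 170 mm with its centre near (0.540, -0.364). Next I pick up the clamp at its band and check where the flux pot is for clearance.

```bash
cat >> h.py <<'E'
from scipy.spatial.transform import Rotation as Rn
def rv(phi):
    s,c=np.sin(phi),np.cos(phi)
    return Rn.from_matrix(np.array([[-s,c,0],[c,s,0],[0,0,-1]])).as_rotvec()
E
python3 - <<'E'
from workcell import bot
from h import *
s=load("scene0");w=load("w1")
print("pot",onz(s,(149,167),.084),onz(w,(141,345),.084))
phi=.126
bot.set_gripper(.52)
bot.goto([.519,-.066,.12],rv(phi))
bot.line_to([.519,-.066,.034],max_speed=.12)
print(bot.current_contact_force(),bot.current_ee_pos())
bot.set_gripper(0,25)
print("open",bot.current_opening(),bot.current_clock(),bot.current_contact_force())
bot.line_to([.519,-.066,.16],max_speed=.15)
print("open",bot.current_opening(),bot.current_clock(),bot.current_contact_force())
grab(bot,"side","s1");grab(bot,"wrist","w3")
E
```

```text
pot [ 0.7540596  -0.22758965  0.084     ] [ 0.74097038 -0.23265192  0.084     ]
[-0.01566732 -0.78147754 -0.16089142] [ 0.51992214 -0.06630599  0.03494261]
open 0.30194784762659604 6.275 [-1.09271065 -0.19512197  3.40784288]
open 0.3012175448338055 7.2667 [ 0.18214714 -0.63569467 -2.04831936]
```

View pics/s1.png

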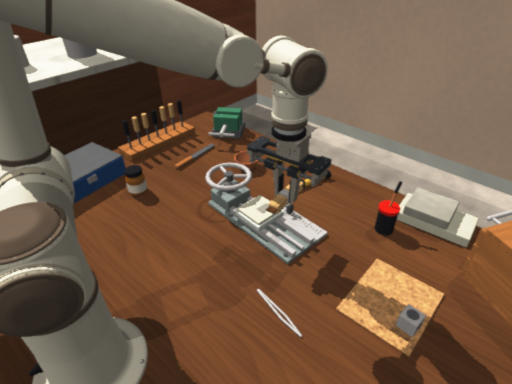

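View pics/w3.png

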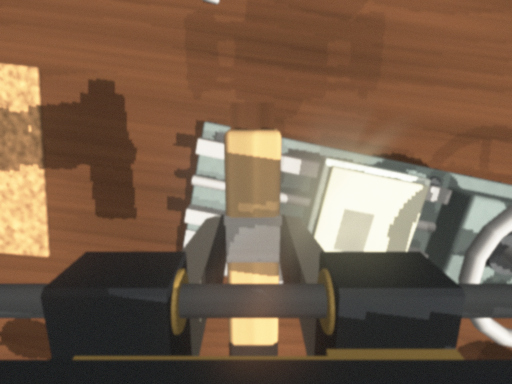

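The clamp is held at its band: opening 0.30 is about 28 mm, which matches its width, and it hangs level. Now placing it on the mat.

```bash
python3 - <<'E'
from workcell import bot
from h import *
bot.line_to([.540,-.333,.14],rot=rv(.02),max_speed=.25)
bot.line_to([.540,-.333,.03],max_speed=.15)
bot.line_to([.540,-.333,.0115],max_speed=.05)
print(bot.current_contact_force(),bot.current_ee_pos())
bot.set_gripper(.52); bot.hold(.2)
bot.line_to([.540,-.333,.15],max_speed=.2)
# view pose over the index clip
bot.goto([.55,-.01,.26],rv(-.068)) 
c=grab(bot,"wrist","w4");grab(bot,"scene","sc4");print(bot.current_clock())
z=cv2.resize(c["pixels"][0:260,200:420],None,fx=2.3,fy=2.3,interpolation=cv2.INTER_CUBIC);cv2.imwrite("pics/w4z.png",z)
E
```

```text
[-0.18357324  0.50659057 -2.19987696] [ 0.53975345 -0.33277821  0.01101021]
12.9083
```

View pics/w4.png

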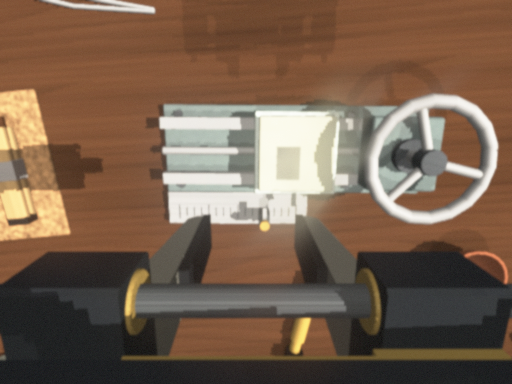

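View pics/sc4.png

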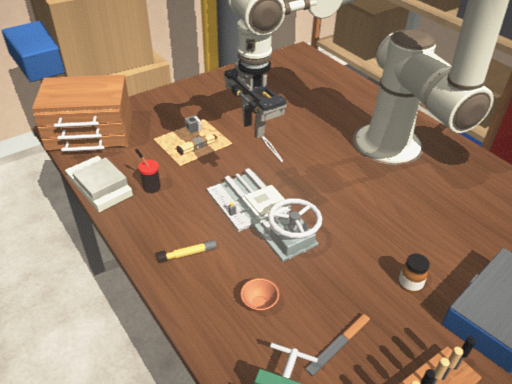

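```bash
python3 - <<'E'
from workcell import bot
from h import *
print(bot.current_ee_pos(),bot.current_joints(),bot.current_contact_force())
s=load("sc4");print(proj(s,bot.current_ee_pos()))
c=load("w4");print(-c["R"].T@c["t"])
z=cv2.resize(c["pixels"][160:240,200:360],None,fx=5,fy=5,interpolation=cv2.INTER_CUBIC);cv2.imwrite("pics/w4z.png",z)
z=cv2.resize(s["pixels"][110:240,150:310],None,fx=4.5,fy=4.5,interpolation=cv2.INTER_CUBIC);cv2.imwrite("pics/sc4z.png",z)
E
```

```text
[ 0.54990205 -0.01111179  0.259205  ] [-2.39824478e-01  6.72448489e-02  1.60793223e+00 -2.32094030e-04
  1.46768240e+00 -1.74093903e+00] [ 0.10633153 -0.14997934  0.80820258]
[252.14141763 130.102211  ]
[ 0.48264116 -0.00666032  0.42870264]
```

View pics/w4z.png

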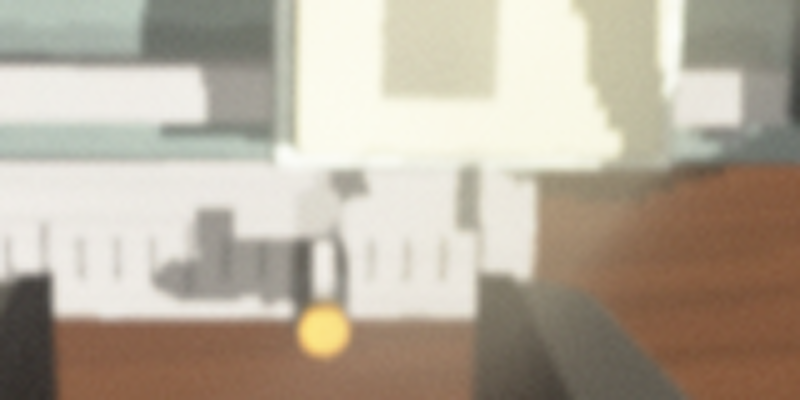

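View pics/sc4z.png

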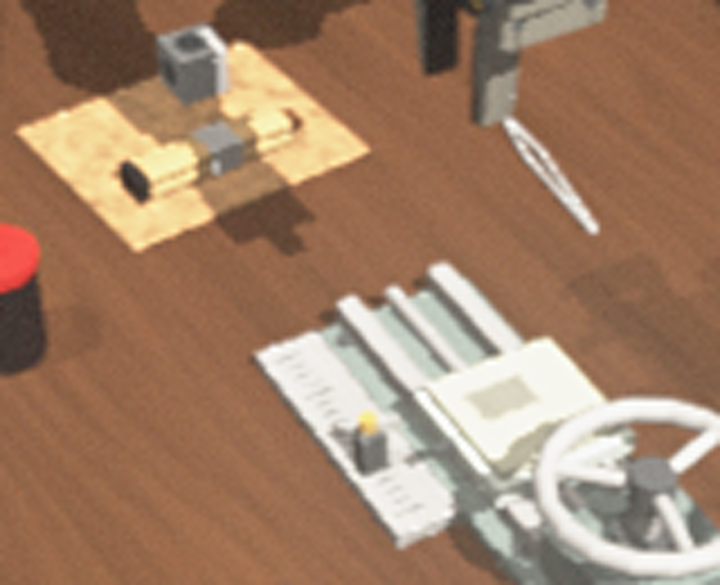

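The zoom shows the index pointer as a bright strip at zoom X≈324 and the carriage pointer as a dark bar at X≈468 with its end at Y≈230. The scene view shows the clamp flat on the mat, clear of the block. I'll compute the offsets and check them against the expected slide x of 66 and 69 mm.

```bash
python3 - <<'E'
from h import *
c=load("w4");im=c["pixels"]
th=-.068;ex=np.array([np.cos(th),np.sin(th)]);ey=np.array([-ex[1],ex[0]])
hsv=cv2.cvtColor(im,cv2.COLOR_BGR2HSV)
g=((hsv[...,1]<45)&(hsv[...,2]>150)).astype(np.uint8)
_,l,s,_=cv2.connectedComponentsWithStats(g)
i=[k for k in range(1,len(s)) if s[k,0]>355 and s[k,4]>1500][0];print(s[i])
pts=cv2.findContours((l==i).astype(np.uint8),cv2.RETR_EXTERNAL,cv2.CHAIN_APPROX_NONE)[0][0]
P=np.array([onz(c,u,.1)[:2] for u in cv2.convexHull(pts)[:,0].astype(float)])
from scipy.optimize import least_squares
r=least_squares(lambda v:np.hypot(*(P-v[:2]).T)-v[2],[.55,.17,.07]); print("wheel",r.x,np.abs(r.fun).max())
print("hub",onz(c,(434,162),.11))
wc=r.x[:2];o=wc-.15*ey
Z=lambda X,Y,z:onz(c,(200+(X-2)/5,160+(Y-2)/5),z)[:2]
for n,p,z in [("carr",(468,230),.047),("index",(324,242),.047),("stripL",(0,0),.012)]:
    q=Z(*p,z);print(n,q,"slide",(q-o)@ex,(q-o)@ey)
d=(Z(468,230,.047)-Z(324,242,.047))@ey
print("travel",d,"rad",d/.012)
cv2.imwrite("pics/w4w.png",cv2.resize(im[85:230,355:505],None,fx=4,fy=4,interpolation=cv2.INTER_CUBIC))
E
```

```text
[ 368   94  130  130 6166]
wheel [0.54856556 0.17699818 0.06790001] 0.0011439341392135705
hub [0.54702445 0.17368985 0.11      ]
carr [0.60351941 0.0366278 ] slide 0.06436468161038644 0.013688013475801293
index [6.04223925e-01 3.34527177e-04] slide 0.0675336057102796 -0.022473515898374933
stripL [ 0.54263955 -0.08066157] slide 0.011595053174258603 -0.10746693633385075
travel 0.03616152937417623 rad 3.0134607811813523
```

View pics/w4w.png

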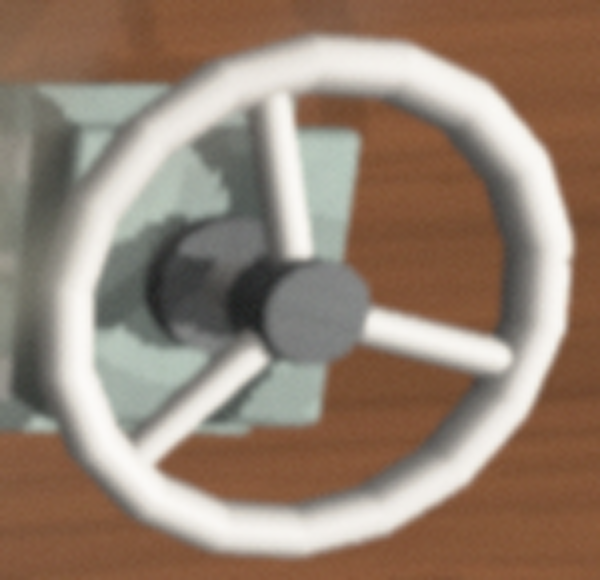

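The tips come out at slide x of 64.4 and 67.5 mm (expected 66 and 69) and carriage y of 13.7 mm. The travel needed is 36.2 mm, or 3.01 rad, and all of this fits the given ranges. I'll grip the spoke at about 72° and crank in small arc steps, starting with 0.4 rad as a check.

```bash
cat >> h.py <<'E'
WC=np.array([.548,.1757]);RG=.036
def pose(al,z): return [*(WC+RG*np.array([np.cos(al),np.sin(al)])),z]
def crank(bot,al,total,step=.2,speed=.03,fmax=25):
    n=int(np.ceil(abs(total)/step))
    for k in range(n):
        a=al-total*(k+1)/n
        bot.line_to(pose(a,.083),rot=rv(a),max_speed=speed)
        f=np.linalg.norm(bot.current_contact_force()[:2])
        if f>fmax: print("force stop",f,a);break
    return a
E
python3 - <<'E'
from workcell import bot
from h import *
c=load("w4")
p=[onz(c,(355+X/4,85+Y/4),.1)[:2] for X,Y in [(372,321),(500,356)]]
al=np.arctan2(*(p[1]-p[0])[::-1]);al2=np.arctan2(*(p[1]-WC)[::-1]);print(p,np.degrees(al),np.degrees(al2))
al=(al+al2)/2
bot.set_gripper(.36)
bot.goto(pose(al,.16),rv(al))
print(bot.current_joints())
grab(bot,"wrist","w5")
bot.line_to(pose(al,.083),max_speed=.1)
print("down",bot.current_contact_force(),bot.current_ee_pos())
bot.set_gripper(0,20)
print("grip",bot.current_opening(),bot.current_contact_force(),bot.current_ft_torque())
a=crank(bot,al,.4)
print(a,bot.current_contact_force(),bot.current_ft_torque(),bot.current_clock(),bot.current_opening())
open("a.txt","w").write(f"{al} {a}")
grab(bot,"scene","sc5");grab(bot,"side","sd5")
E
```

```text
[array([0.55350338, 0.19424634]), array([0.56521424, 0.22873161])] 71.24301136305323 72.01639441259549
[ 1.56073125e-01  2.59996777e-01  1.58832239e+00 -5.42936425e-04
  1.29239719e+00 -2.66296622e+00]
down [ 0.70818108 -5.25087811 -3.54708774] [0.55918762 0.20920248 0.08277954]
grip 0.0997341288784871 [1.11326708 1.62482897 0.92281858] [ 0.30474071 -0.0888888   0.04760645]
0.8501741576178253 [3.46919118 3.31815816 1.97657894] [ 0.70283885 -0.72163586  0.06372495] 16.5167 0.101409387578637
```

```bash
python3 - <<'E'
from h import *
a=load("sc5")["pixels"][140:260,200:340];b=load("sd5")["pixels"][140:260,190:330]
cv2.imwrite("pics/c5.png",np.hstack([cv2.resize(x,None,fx=2.8,fy=4*.7,interpolation=cv2.INTER_CUBIC) for x in(a,b)]))
E
```

```text
(no output)
```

View pics/c5.png

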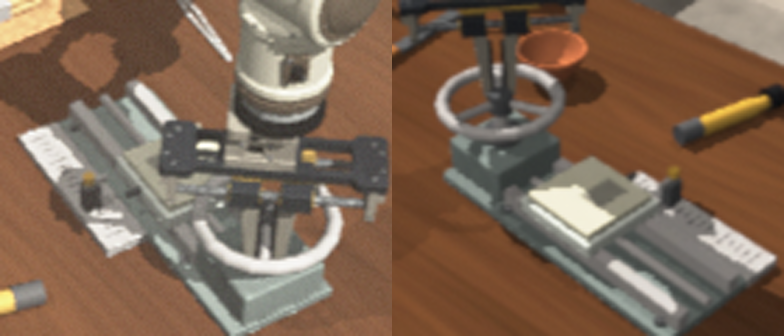

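The grip closed at 9.2 mm, which matches the spoke, with tangential force around 5 N. I'll continue to about 2.9 rad and look.

```bash
python3 - <<'E'
from workcell import bot
from h import *
al,a=map(float,open("a.txt").read().split())
a=crank(bot,a,2.9-(al-a))
print("turned",al-a,bot.current_contact_force(),bot.current_opening(),bot.current_clock(),bot.current_joints()[5],bot.current_ee_pos()-pose(a,.083))
bot.hold(.2)
open("a.txt","w").write(f"{al} {a}")
grab(bot,"scene","sc6");c=grab(bot,"wrist","w6");grab(bot,"side","sd6")
E
```

```text
turned 2.9 [ 0.70159493 -9.45982917  4.43513301] 0.10174492435719697 21.6 0.11192677026064407 [ 0.0003995  -0.00303017  0.00062306]
```

View pics/sc6.png

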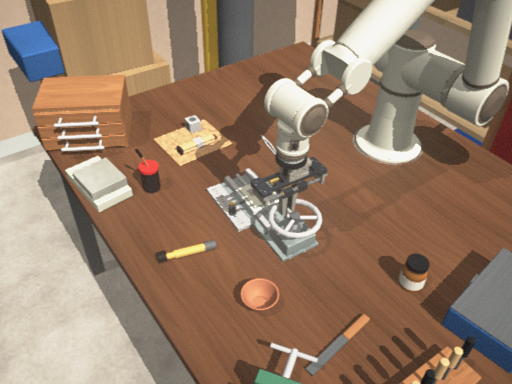

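View pics/w6.png

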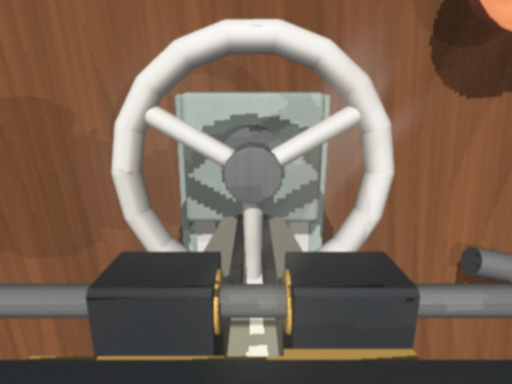

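The spoke has stayed in the grip. I'll release, lift and measure the pointers.

```bash
python3 - <<'E'
from workcell import bot
from h import *
al,a=map(float,open("a.txt").read().split())
bot.set_gripper(.36)
bot.line_to(pose(a,.17),max_speed=.2)
bot.goto([.575,-.02,.22],rv(-.068))
bot.set_gripper(1.0)
c=grab(bot,"wrist","w7");print(bot.current_clock())
bot.set_gripper(.36)
cv2.imwrite("pics/w7z.png",cv2.resize(c["pixels"][100:240,180:340],None,fx=4.2,fy=4.2,interpolation=cv2.INTER_CUBIC))
E
```

```text
25.7083
```

View pics/w7.png

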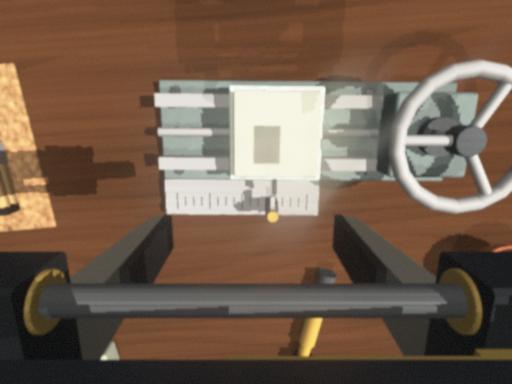

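View pics/w7z.png

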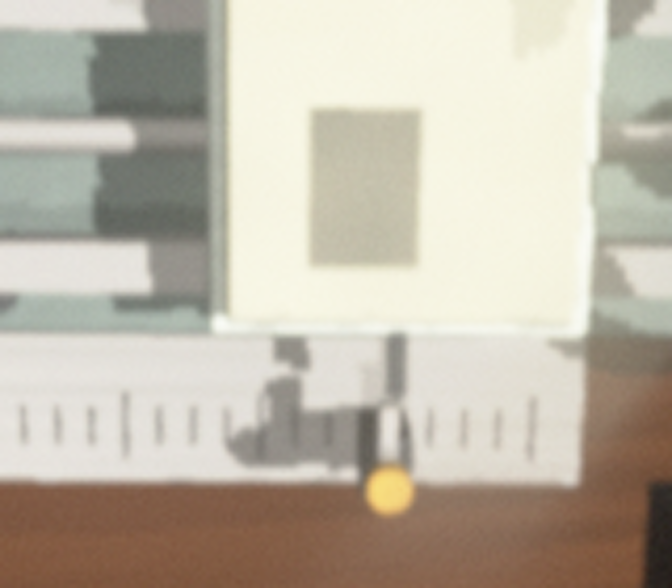

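The pointers are nearly aligned: carriage at X≈396 and index at X≈390 (zoom), about 1.7 mm apart. I'll measure this more exactly from intensity profiles.

```bash
python3 - <<'E'
from h import *
c=load("w7");g=cv2.cvtColor(c["pixels"],cv2.COLOR_BGR2GRAY)
for r in range(180,212,2): print(r,g[r,262:284])
E
```

```text
180 [218 217 216 217 217 217 218 214 205 194 170 153 149 155 177 206 220 222
 222 222 222 223]
182 [225 223 224 224 224 225 222 222 210 189 156 138 142 146 173 209 224 225
 225 225 224 226]
184 [222 223 222 224 223 223 223 220 209 188 156 141 142 148 173 208 223 224
 225 225 225 225]
186 [223 224 221 218 216 214 215 212 203 187 157 141 143 150 176 210 221 224
 226 224 224 224]
188 [223 223 222 216 208 203 205 204 201 188 158 141 140 147 175 209 222 224
 224 224 224 222]
190 [223 224 224 219 211 203 205 206 202 186 158 141 141 148 175 208 222 223
 225 224 223 224]
192 [222 223 223 219 209 204 203 203 200 181 153 141 139 148 176 208 222 223
 222 223 224 223]
194 [222 221 222 218 209 203 201 199 194 184 171 160 155 170 195 216 224 224
 223 223 224 224]
196 [191 191 189 184 171 167 167 166 167 176 183 181 183 190 204 219 224 225
 224 220 219 220]
198 [149 149 139 121 107 104 107 125 168 210 223 222 208 174 174 211 222 224
 224 214 199 211]
200 [146 144 133 112  98  94  97 122 171 216 228 226 210 160 146 186 215 222
 221 209 192 207]
202 [147 145 136 112  96  93  98 123 169 216 227 223 200 149 124 161 204 220
 220 198 188 207]
204 [148 145 133 111  95  96 101 124 175 216 227 222 195 150 133 155 197 219
 218 201 194 212]
206 [145 145 133 110  97  99 101 129 173 207 216 216 193 159 139 151 189 215
 221 214 208 217]
208 [146 144 133 110  96  99 101 124 162 187 197 196 181 149 134 152 186 215
 222 222 222 222]
210 [162 162 147 116 100 100 103 114 137 152 157 158 158 146 139 151 183 210
 218 221 220 220]
```

About 1.6 mm remains, or 0.135 rad. The deflection while gripped agrees with the hub-based centre (0.547, 0.1733), so I'll use that for a small trimming turn.

```bash
sed -i 's/^WC=.*/WC=np.array([.547,.1733]);RG=.036/' h.py; python3 - <<'E'
from workcell import bot
from h import *
c=load("w7")
ey=np.array([np.sin(.068),np.cos(.068)])
d=(onz(c,(273.7,193),.047)-onz(c,(272.2,199),.047))[:2]@ey;print("rem",d)
al,a=map(float,open("a.txt").read().split())
a=al-2.89
bot.goto(pose(a,.17),rv(a))
bot.line_to(pose(a,.083),max_speed=.15)
print(bot.current_contact_force())
bot.set_gripper(0,20);print(bot.current_opening(),bot.current_contact_force())
a=crank(bot,a,d/.012+.01,step=.08,speed=.015);bot.hold(.3)
print(bot.current_contact_force(),bot.current_ee_pos()-pose(a,.083))
bot.set_gripper(.36)
bot.line_to(pose(a,.17),max_speed=.2)
open("a.txt","w").write(f"{al} {a}")
bot.goto([.575,-.02,.22],rv(-.068))
bot.set_gripper(1.0)
c=grab(bot,"wrist","w8");print(bot.current_clock())
bot.goto([.45,-.2,.36],rv(0));grab(bot,"wrist","w9");grab(bot,"scene","sc9");grab(bot,"side","sd9");print(bot.current_clock(),bot.current_contact_force())
g=cv2.cvtColor(c["pixels"],cv2.COLOR_BGR2GRAY)
for r in (184,188,190,198,200,202,204): print(r,g[r,262:284])
cv2.imwrite("pics/w8z.png",cv2.resize(c["pixels"][100:240,180:340],None,fx=4.2,fy=4.2,interpolation=cv2.INTER_CUBIC))
E
```

```text
rem 0.0015601599951538747
[ 3.51581293  3.62920582 -4.40658855]
0.10330957076206988 [ 4.65975084 -1.16474606 -3.69588408]
[ 5.19685101 -0.84677718 -5.34077416] [ 6.58964859e-04 -3.66954666e-04 -3.90092684e-05]
34.3083
35.475 [-0.28396636  0.26693277 -0.32706678]
184 [223 222 223 224 223 223 222 209 175 151 140 145 162 195 219 224 224 226
 224 224 225 225]
188 [224 223 222 213 210 205 203 192 167 146 140 142 158 184 207 220 223 223
 224 223 224 223]
190 [224 224 222 219 211 206 203 190 165 143 141 142 154 183 205 219 223 223
 223 222 223 224]
198 [149 146 138 122 107 103 107 127 170 208 222 224 210 170 175 211 221 225
 223 212 198 211]
200 [146 143 135 113  98  96 100 123 173 216 227 227 210 161 146 188 215 222
 221 209 192 205]
202 [146 143 134 113  95  93 100 122 170 215 227 223 199 150 128 163 206 221
 219 202 190 210]
204 [147 144 134 109  99  95 100 125 175 216 227 221 193 151 132 155 196 219
 218 202 194 212]
```

View pics/w8z.png

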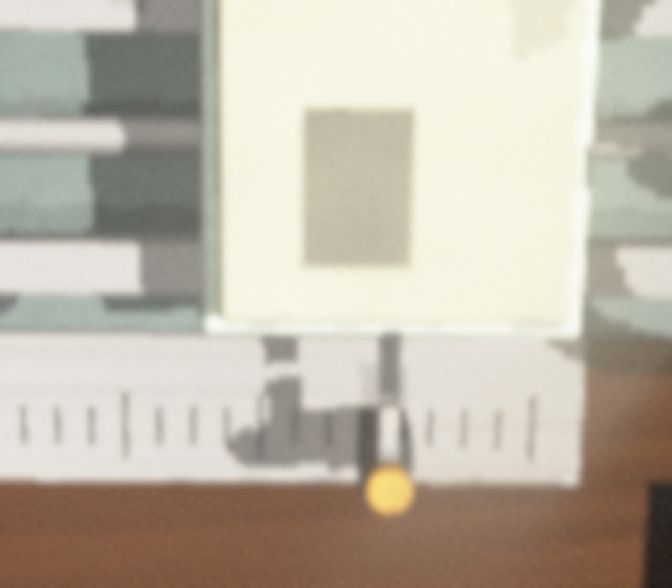

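View pics/w9.png

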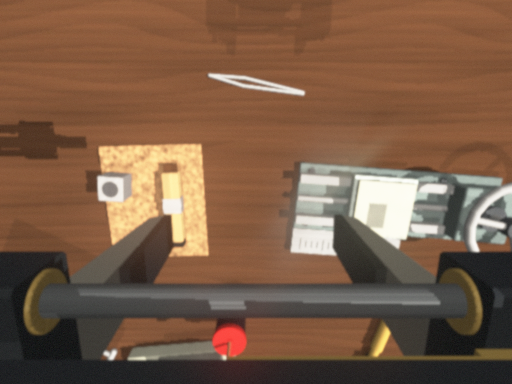

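View pics/sc9.png

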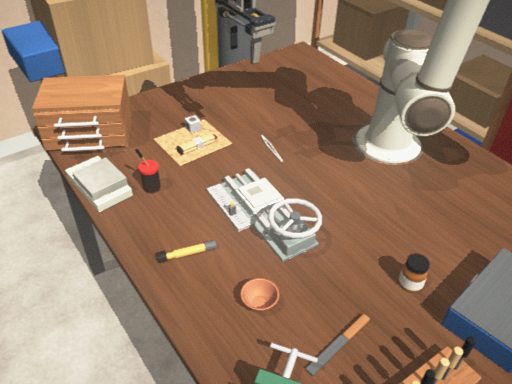

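The pointers now line up: carriage at column 272.1, index at 272.2, so about 0.1 to 0.3 mm apart. The clamp lies flat on the mat at (172,205) in the wrist view, clear of the block. The bystanders are in place and the arm is free, so I'm handing in.

```bash
python3 - <<'E'
from workcell import bot
bot.job_done(); print(bot.current_clock())
E
```

```text
the job is handed in; nothing more can be done
the job is handed in; nothing more can be done
```

I moved the ring clamp to the cork mat, cranked the carriage pointer into line with the index pointer, and handed the job in. No verdict was reported.

- **Ring clamp:** I lifted it off the ways by its steel band and laid it flat, right way up, on the clear side of the mat. The last pictures show it lying there, clear of the doming block.
- **Handwheel:** I turned it clockwise by a spoke, about 2.9 rad in one grip. The pointers were then still about 1.6 mm apart, so I took a fresh grip and turned about 0.14 rad more.
- **Last checks:** The pointers agree to about 0.1 pixel (roughly 0.3 mm at worst, against the 3 mm allowed). Nothing was touching the gripper and the bystanders look unmoved. The clock read about 35.5 s before I handed in.
- **Disagreements:**
  - The wheel centre came out about 3 mm different from the rim than from the hub. The force during cranking fitted the hub, so I used that for the final turn.
  - The clamp's visible length measured 127 mm instead of 140 mm. I gripped it at the band, so this did not matter.

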